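Roll the plug up the loading ramp onto the turning stand

TASK

With your fingertips, push the white cylinder lying at the foot of the loading ramp up the ramp until it drops into place on the two rollers in front of the end stop, then leave it resting there and take the hand away. Roll it gently: never lift or carry it, keep a hand behind it so that it does not roll back down the ramp or run away, and leave everything else on the bench undisturbed.

Things in the scene. Friction and masses are not known exactly. Their poses are not given: they have to be found in the camera images.
- plug: The work: a white primed solid cylinder of tooling board with a small dark spindle hole in each end, 90 mm in diameter, 150 mm long, about 0.4 to 0.8 kg. Its origin is at its centre, its y axis is the cylinder's axis; x and z turn with it as it rolls. It starts at rest lying on the bench just before the ramp's foot, its axis within 0.12 rad of square to the ramp; it rolls freely and its primed surface is smooth (friction about 0.35 on everything).
- stand: Bench turning stand with a plywood loading ramp, bolted down. Origin on the bench surface, on the ramp's centre line; x points level in the uphill direction, z up. Deck 172 mm wide between aluminium rails (inner faces at y = +-86 mm, 12 mm above the deck), rising at 9 degrees from the foot at x = -120 mm to x = 102 mm, where it is 36 mm above the bench; then the two rollers and the end stop.
- rollers (a point): Midway between the two black rubber-covered rollers, at the height of their axes, 24 mm above the bench. The rollers are 30 mm in diameter, 166 mm long, free to turn, their axes along the stand's y at 20 mm either side of this point in x, tops 39 mm above the bench, between grey cheek plates 54 mm high (inner faces at y = +-88 mm). Axes as the stand's.
- stop (a point): Middle of the rubber face of the grey end stop, at the uphill end, 188 mm from the stand's origin along its x. The stop is 150 mm wide and 108 mm high; a gearmotor stands behind it. Axes as the stand's.
- ramp_foot (a point): Middle of the ramp's lower edge, 1 mm above the bench: where the slope begins. Axes as the stand's.
- seat (a point): Where the plug's centre must come: 80.6 mm above the bench, 141 mm from the stand's origin along its x, midway between the rollers. There the plug rests on both rollers, 2 mm short of the end stop; going over the front roller its centre is about 84 mm above the bench. Axes as the stand's.
- tub: Bystander: yellow plastic tub, open, 108 x 178 mm, 62 mm high, a sanding pad in it. Origin under its centre.
- block: Bystander: cork sanding block standing on end, 50 x 66 mm, 100 mm high. Origin under its centre.
- tape: Bystander: roll of paper masking tape lying flat, 100 mm across, 25 mm high. Origin under its centre.
- tin: Bystander: open filler tin, 90 mm across, 107 mm high. Origin under its centre.
- tin_lid: Bystander: metal tin lid lying flat, 86 mm across, 7 mm high. Origin under its centre.
- brush: Bystander: paint brush lying on the bench, along its x axis. Origin on the bench, under it.
- spreader: Bystander: flat white filler spreader, 85 x 100 mm, 8 mm high. Origin under its centre.
Things that resemble listed ones, but are neither listed nor needed, are in the scene too. What is shaped like the plug but blue or red is not meant.

How it is judged:
By the outcome, as a careful person would: the job done as asked, in the order asked, and still so for the second after the job is handed in, with the robot touching nothing.
It also fails if it takes over 48 s, if anything falls off the work surface, if the arm or the gripper's body presses on something with over 40 N, if the wrist force passes 120 N, or if a joint passes its speed limit or range.

ROBOT

A 6-joint arm with a two-finger parallel gripper is mounted at the origin on the work surface. World frame = base frame: x ahead of the robot, y to its left, z up, the work surface at z = 0. Lengths are in m, angles in rad, forces in N, time in s.
With the tool pointing down it reaches from about 0.35 to 0.8 m from the base axis. Payload 7.3 kg.
Tool frame: the origin (TCP) lies midway between the tips of the shut fingers; the grasp point (between the pads) lies 19 mm behind it; z points along the fingers, y is the line along which they close (so a half turn about z gives the same grasp; the last joint's range is limited). The gripper opens to 85 mm and grips with 20 to 120 N. Pads are 22 mm wide; open, the fingers measure 114 mm over their backs; the gripper's body (76 mm by 85 mm) begins 54 mm behind the grasp point. The pads swing forward as they close: fully open they stand 13 mm farther back than shut.
Start: joints at [1.016, 0.342, 1.524, -0, 1.275, -0.146], TCP at [0.209, 0.482, 0.231] pointing down, gripper open.
Joint ranges: [-2.53, 2.53], [-0.77, 2.02], [0.04, 2.7], [-1, 4.14], [0.28, 2.66], [-3.11, 3.11]. Speed limits (rad/s): [2.57, 2.57, 3.14, 3.14, 3.14, 3.14].

INTERFACE

Orientations are given as a rotation vector (axis times angle).
In Python, from station import ctrl gives the robot as it stands.
- The arm moves only by the shell command python3 -m crank 'ROWS' [FORCE]. ROWS is JSON, a list of rows, each a list of 3 entries, a list of its own where there are three numbers: the finger opening in mm, from 0 to 85.4, then the shift along the tool's x, y, z in mm, then the turn about the tool's z in rad. A call has 1 to 8 rows; each row is the pose to reach, as a shift and turn from the pose commanded when the call began, along the tool's axes at that moment; what a row does not reach only later rows make up. A row lasts 1/8 s, in which the tool goes at most 62.5 mm and 10.7 degrees, less where a joint would pass 70% of its speed; a pose out of reach is approached as far as the arm can. A call with a gripper value outside its range is refused whole. The fingers move at their own pace and stop on an object; FORCE is the grip in N (left out, the last holds). Time passes only in rows, so rows that repeat a pose let the fingers close. It gives the time, the measured TCP pose, the force, the opening and the grip force at its end, in the units of the state.
- ctrl.read_state(): the state, without advancing time (a new reading comes with each control period).
- ctrl.read_camera(name): name is "side" or "top" or "wrist"; returns the picture (384x512x3 uint8, red, green, blue); there is no depth.
- ctrl.camera_info(name): a dict with "fov_y" (degrees; the focal length in pixels is half the picture's height over the tangent of half this angle, whatever the lens; pixels are square), "cx", "cy" (the principal point, pixels), "position" and "attitude" of the camera in the world. Camera axes: x right, y down, z forward; pixel columns grow to the right and rows downward; lengths in m; the calibration is good to about 2 mm. A picture is of the moment at which its call begins: read the wrist's pose just before it. camera_info takes no time and is no camera call; for the wrist camera it gives the pose at the moment of the call.
- ctrl.job_done(): hands the job in; it is judged then, once.
The state is a dict: "time_s": time; "q": joint angles; "qd": joint speeds; "joint_efforts": joint torques, N m; "tcp_pos": TCP position; "ee_rot": TCP orientation; "contact_force": force on the tool from outside, world axes, zero at the start; "torque": the same for the moment, N m; "grip_width": opening from 0.0 (shut) to 1.0 (fully open); "finger_force": force on a finger pad.
Only numpy, scipy, OpenCV 4.12 (cv2) and the standard library are available. Lean on these libraries where they do the work, as an engineer would, in place of code of your own. Each camera call takes 0.05 s, during which the arm holds its last target. There are 200 camera calls.

## Working session

There is one attempt and no reset: what is moved stays moved. The work goes in short steps, Python scripts to look and compute and a shell command to move; the robot and the scene stay as the last step left them, time stands still between calls to the robot, and variables do not carry over. Pictures are saved under pics/ and viewed, at most 10 in all, crops included, and the job is handed in when it is done.

```bash
mkdir -p pics; ls; python3 - <<'E'
from station import ctrl
import cv2
print(ctrl.read_state())
for n in("top","side","wrist"):
    print(n,ctrl.camera_info(n))
    if n!="wrist": cv2.imwrite(f"pics/{n}0.png",cv2.cvtColor(ctrl.read_camera(n),cv2.COLOR_RGB2BGR))
E
```

```text
pics
{'time_s': 0.0, 'q': array([ 1.01601677e+00,  3.42722027e-01,  1.52502306e+00, -2.17925097e-05,
        1.27538474e+00, -1.45989585e-01]), 'qd': array([-0.00198081,  0.00022456, -0.00055174, -0.00192619, -0.00058152,
        0.00053563]), 'joint_efforts': array([ 4.74585104e-04, -4.33680224e+01, -2.46019131e+01,  7.35078174e-05,
        7.76877219e-03,  1.41657779e-05]), 'tcp_pos': array([0.20845478, 0.48140603, 0.23062421]), 'ee_rot': array([-6.37550995e-01, -3.07570088e+00,  2.27874556e-03]), 'contact_force': array([-0.27776346,  0.21255457,  0.48782769]), 'torque': array([ 0.01974207,  0.0152553 , -0.03814918]), 'finger_force': 0.0, 'grip_width': 0.9996254853567672}
top {'fov_y': 53.93866070484947, 'cx': 267.32078581691786, 'cy': 192.10407135798516, 'position': array([ 0.46861321, -0.03285629,  1.27695296]), 'attitude': array([-2.15337876,  2.19958171, -0.05702883])}
side {'fov_y': 52.32772707587177, 'cx': 255.983547024349, 'cy': 186.48271362588315, 'position': array([-0.09011265, -0.84098437,  0.91157311]), 'attitude': array([-2.1405059 ,  0.77593786, -0.3431044 ])}
wrist {'fov_y': 71.64455723123665, 'cx': 252.60468416619315, 'cy': 189.40630083189163, 'position': array([0.14438428, 0.50983356, 0.37316819]), 'attitude': array([2.42512903, 1.59212516, 0.22094597])}
```

View pics/top0.png

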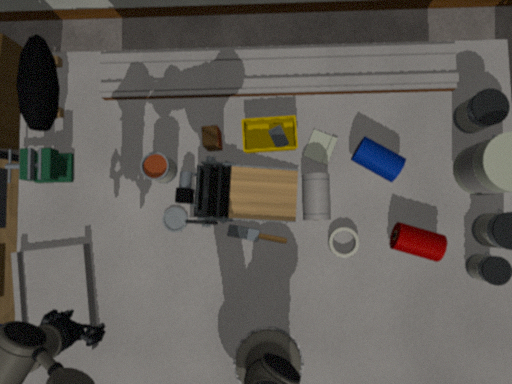

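View pics/side0.png

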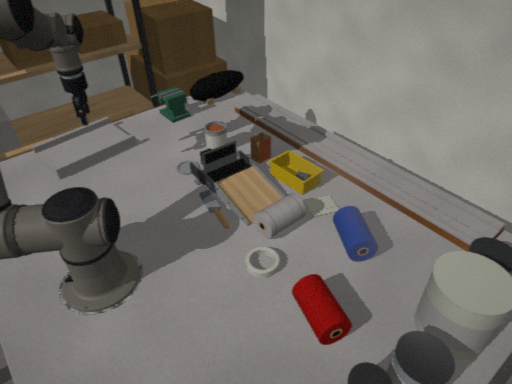

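The top view shows the white plug at (316,196), just right of the ramp foot at (297,195). The ramp rises to the left (world +y) to the black rollers and stop at about (200,190). The blue cylinder (378,159) and red cylinder (418,242) are lookalikes. Only the white one fits, and an enlarged crop should confirm it.

```bash
python3 - <<'E'
import cv2
im=cv2.imread("pics/top0.png")[140:250,180:340]
cv2.imwrite("pics/c1.png",cv2.resize(im,None,fx=5,fy=5,interpolation=cv2.INTER_CUBIC))
E
cat > h.py <<'E'
import numpy as np,cv2
from station import ctrl
from scipy.spatial.transform import Rotation as R
def ray(ci,u,v,z):
    f=192/np.tan(np.radians(ci["fov_y"]/2))
    d=R.from_rotvec(ci["attitude"]).apply([(u-ci["cx"])/f,(v-ci["cy"])/f,1]); p=ci["position"]
    return p+d*(z-p[2])/d[2]
def proj(ci,P):
    f=192/np.tan(np.radians(ci["fov_y"]/2))
    c=R.from_rotvec(ci["attitude"]).inv().apply(np.array(P)-ci["position"])
    return np.c_[c[:,0]/c[:,2]*f+ci["cx"],c[:,1]/c[:,2]*f+ci["cy"]]
E
```

```text
(no output)
```

View pics/c1.png

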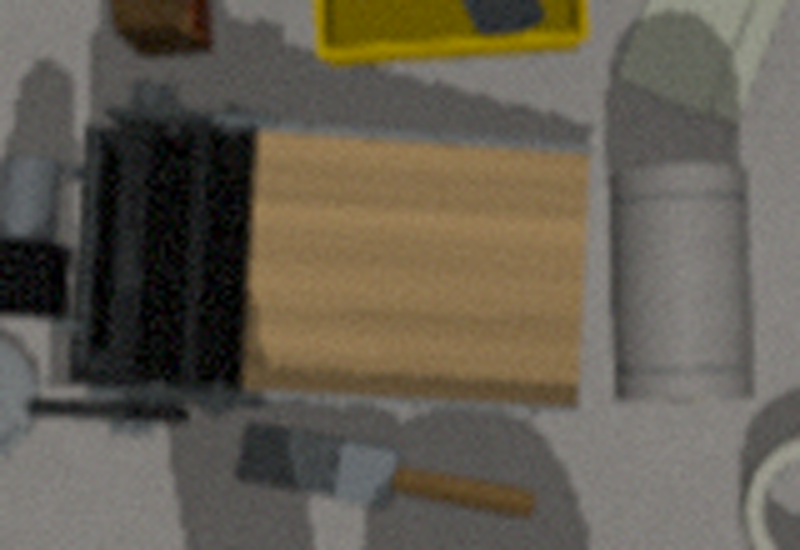

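The crop confirms the white plug, spanning about 613–748 by 163–398. The ramp foot edge runs from (588,152) to (576,404), and the deck top from (258,130) to (244,388). It lies nearly square, at a slight skew.

```bash
python3 - <<'E'
from h import *
ci=ctrl.camera_info("top")
g=lambda x,y,z:ray(ci,180+x/5,140+y/5,z)
pts={"footL":g(588,152,.001),"footR":g(576,404,.001),"topL":g(258,130,.036),"topR":g(244,388,.036)}
for k,v in pts.items(): print(k,v.round(4))
f=(pts["footL"]+pts["footR"])/2; t=(pts["topL"]+pts["topR"])/2
d=t-f; print("dir deg",np.degrees(np.arctan2(d[1],d[0])),"len",np.hypot(*d[:2]))
w=pts["footL"]-pts["footR"]; w2=pts["topL"]-pts["topR"];print("width dirs",np.degrees(np.arctan2(w[1],w[0])),np.degrees(np.arctan2(w2[1],w2[0])),np.linalg.norm(w),np.linalg.norm(w2))
for a in ((613,165),(746,165),(617,396),(751,396)): print(g(*a,.045).round(4))
s=ctrl.read_state(); r=R.from_rotvec(s["ee_rot"]); print(r.as_matrix().round(3))
wi=ctrl.camera_info("wrist"); print(r.inv().apply(wi["position"]-s["tcp_pos"]),(r.inv()*R.from_rotvec(wi["attitude"])).as_matrix().round(3))
E
```

```text
footL [ 0.6309 -0.1149  0.001 ]
footR [ 0.4603 -0.1023  0.001 ]
topL [0.6461 0.1057 0.036 ]
topR [0.4754 0.1173 0.036 ]
dir deg 86.04257092819813 len 0.2206719727836047
width dirs -4.205595232576374 -3.8858772935893744 0.17107087966381376 0.1711052953546698
[ 0.6163 -0.1282  0.045 ]
[ 0.6143 -0.2152  0.045 ]
[ 0.4652 -0.1267  0.045 ]
[ 0.4634 -0.2136  0.045 ]
[[-0.918  0.398 -0.001]
 [ 0.398  0.918 -0.001]
 [ 0.    -0.001 -1.   ]]
[ 0.07014321  0.00037719 -0.14242523] [[-0.    -0.962 -0.274]
 [ 1.    -0.     0.   ]
 [-0.    -0.274  0.962]]
```

The stand's uphill direction is about 86.0° in world, foot at (0.5456,-0.1086), seat near (0.564,0.152). The plug centre is at (0.540,-0.171) with about 3.4° skew. I'll travel high and turn so that tool x points uphill.

```bash
cat >> h.py <<'E'
f0=np.array([.5456,-.1086]);th=np.radians(86.0);u=np.array([np.cos(th),np.sin(th)]);w=np.array([u[1],-u[0]])
def st():
    s=ctrl.read_state(); p=s["tcp_pos"]; r=R.from_rotvec(s["ee_rot"]).as_matrix()
    d=p[:2]-f0
    print("t",round(s["time_s"],2),"tcp",p.round(4),"stand s,y(right+)",((d@u-.12)*1000).round(1),(d@w*1000).round(1),"xhead",np.degrees(np.arctan2(r[1,0],r[0,0])).round(2),"F",s["contact_force"].round(1),"grip",round(s["grip_width"],2))
    return s,p,r
def to(x,y,z):
    s,p,r=st(); print("need tool mm",((np.array([x,y,z])-p)@r*1000).round(1))
E
python3 -m crank '[[60,[-44,-26,0],0.15],[60,[-88,-52,0],0.3],[60,[-132,-78,0],0.45],[60,[-176,-104,0],0.62],[60,[-220,-130,0],0.78],[60,[-264,-156,0],0.94],[60,[-308,-182,0],1.1],[60,[-354,-208,0],1.232]]'
python3 -c "
from h import *
p=np.array([.540,-.171])-.090*u;to(*p,.15)"
```

```text
time_s: 1.1
tcp_pos: [0.4514, 0.1487, 0.2311]
ee_rot: [-2.302, -2.137, 0.0]
contact_force: [0.4, 0.6, 1.1]
grip_width: 0.703
finger_force: 0.0
t 1.1 tcp [0.4514 0.1487 0.2311] stand s,y(right+) 130.1 -111.9 xhead 85.72 F [0.4 0.6 1.1] grip 0.7
need tool mm [-402.2  112.6   81. ]
```

```bash
python3 -m crank '[[60,[-50,14,10],-0.005],[60,[-100,28,20],-0.005],[60,[-150,42,30],-0.005],[60,[-200,56,40],-0.005],[60,[-250,70,50],-0.005],[60,[-300,84,60],-0.005],[60,[-350,98,70],-0.005],[60,[-402,113,81],-0.005]]'
python3 -c "
from h import *
cv2.imwrite('pics/w1.png',cv2.cvtColor(ctrl.read_camera('wrist'),cv2.COLOR_RGB2BGR))
p=np.array([.540,-.171])-.085*u;to(*p,.023)
ci=ctrl.camera_info('wrist');print(proj(ci,[[.4652,-.17,.045],[.615,-.172,.045],[.540,-.171,.09],[.54,-.2155,.045]]).round(0))"
```

```text
time_s: 2.1
tcp_pos: [0.5354, -0.2603, 0.1496]
ee_rot: [-2.292, -2.148, -0.0]
contact_force: [1.1, 0.1, 0.2]
grip_width: 0.705
finger_force: 0.0
t 2.15 tcp [ 0.5357 -0.2666  0.1478] stand s,y(right+) -278.3 1.1 xhead 86.08 F [-1.8 -4.7 -0.4] grip 0.7
need tool mm [ 11.   -2.3 124.8]
[[164.  88.]
 [338.  77.]
 [250.  75.]
 [254. 135.]]
```

View pics/w1.png

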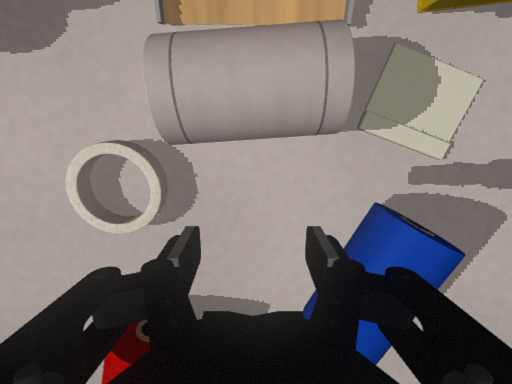

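The wrist view shows the plug as predicted, spanning (148–352, 22–142). The blue cylinder (385,270) is near the right finger, so I'll check clearance before lowering.

```bash
python3 -c "
from h import *
ci=ctrl.camera_info('top')
for p in ((364,138),(352,158),(392,180),(405,160)): print('blue',ray(ci,*p,.05).round(3))
print('tape',ray(ci,343,226,.02),ray(ci,358,242,.02),ray(ci,329,242,.02))
st()
wi=ctrl.camera_info('wrist')
for p in ((378,203),(303,318),(375,362)): print('blue w',ray(wi,*p,.05).round(3))
for p in ((150,142),(355,128),(178,143),(322,135)): print('plug w',ray(wi,*p,.03).round(3))
"
```

```text
blue [ 0.726 -0.332  0.05 ]
blue [ 0.661 -0.29   0.05 ]
blue [ 0.586 -0.417  0.05 ]
blue [ 0.651 -0.462  0.05 ]
tape [ 0.44000877 -0.25869849  0.02      ] [ 0.38653336 -0.30610703  0.02      ] [ 0.38838089 -0.21086658  0.02      ]
t 2.15 tcp [ 0.5357 -0.2666  0.1478] stand s,y(right+) -278.3 1.1 xhead 86.08 F [-1.8 -4.7 -0.4] grip 0.7
blue w [ 0.654 -0.287  0.05 ]
blue w [ 0.58  -0.414  0.05 ]
blue w [ 0.662 -0.482  0.05 ]
plug w [ 0.439 -0.216  0.03 ]
plug w [ 0.636 -0.217  0.03 ]
plug w [ 0.466 -0.219  0.03 ]
plug w [ 0.605 -0.221  0.03 ]
```

Clear of both the blue cylinder and the tape. Lowering behind the plug.

```bash
python3 -m crank '[[60,[4,-1,42],0],[60,[8,-2,84],0],[60,[11,-2,125],0],[60,[11,-2,125],0],[60,[16,-2,125],0],[60,[21,-2,125],0]]'
python3 -c "
from h import *
st()"
```

```text
time_s: 2.9
tcp_pos: [0.5359, -0.2379, 0.0273]
ee_rot: [2.29, 2.146, 0.002]
contact_force: [1.5, -0.1, 0.2]
grip_width: 0.7
finger_force: 0.0
t 2.9 tcp [ 0.5359 -0.2379  0.0273] stand s,y(right+) -249.7 -0.6 xhead 86.27 F [ 1.5 -0.1  0.2] grip 0.7
```

```bash
python3 -m crank '[[60,[3,0,3],0],[60,[6,0,3],0],[60,[9,0,3],0],[60,[12,0,3],0],[60,[15,0,3],0],[60,[18,0,3],0],[60,[21,0,3],0],[60,[24,0,3],0]]'
python3 -c "
from h import *
cv2.imwrite('pics/w2.png',cv2.cvtColor(ctrl.read_camera('wrist'),cv2.COLOR_RGB2BGR))
st()"
```

```text
time_s: 3.9
tcp_pos: [0.5364, -0.2135, 0.0223]
ee_rot: [-2.292, -2.148, -0.0]
contact_force: [-0.1, -0.6, -0.9]
grip_width: 0.702
finger_force: 0.1
t 3.95 tcp [ 0.5363 -0.2131  0.0222] stand s,y(right+) -224.9 -1.9 xhead 86.28 F [-1.3  0.  -0.6] grip 0.7
```

View pics/w2.png

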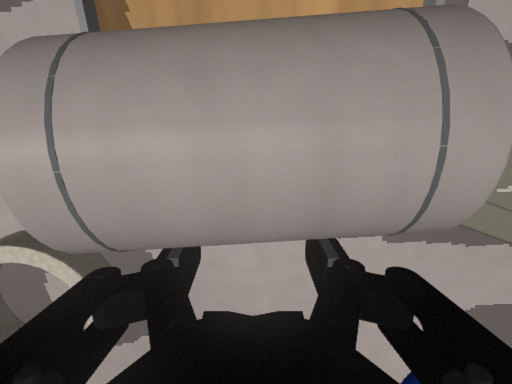

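The plug is in front of the fingertips, still skewed with its right end ahead and only the left finger touching. I'll write a small fitter for its pose in the images so I can track the skew.

```bash
cat >> h.py <<'E'
from scipy.optimize import minimize
def zc(s):  # plug centre height at stand s
    return .045 if s<-.127 else min(.0466+.1584*(s+.12),.084) if s<.121 else .0806
def model(ci,s,y,a,b):
    z=zc(s); C=np.r_[f0+u*(s+.12)+w*y,z]; ax=np.r_[np.cos(a)*w+np.sin(a)*u,0]; n1=np.array([0,0,1.]); n2=np.cross(ax,n1); n2=n2 if n2[:2]@u>0 else -n2
    c=ci["position"]; ph=np.linspace(-np.pi,np.pi,721); N=np.cos(ph)[:,None]*n1+np.sin(ph)[:,None]*n2
    vis=(N*(c-C)).sum(1)-.045>0; N=N[vis]; p=ph[vis]
    arc=lambda t:proj(ci,C+ax*t+.045*N)
    e=[N[p.argmin()],N[p.argmax()]]; T=np.linspace(-.07,.07,80)[:,None]
    line=lambda n,r:proj(ci,C+ax*T+r*n)
    return arc,line,e
def fit(name,s,y=0,a=.06,b=.059,im=None):
    ci=ctrl.camera_info(name)
    if im is None: im=ctrl.read_camera(name)
    ga=cv2.GaussianBlur(cv2.cvtColor(im,cv2.COLOR_RGB2GRAY).astype(np.float32),(0,0),1.2)
    S=lambda P:cv2.remap(ga,P[:,0].astype(np.float32)[None],P[:,1].astype(np.float32)[None],cv2.INTER_LINEAR,borderMode=cv2.BORDER_REFLECT)[0]
    px=.006 if name=="top" else .003
    def cost(v):
        s,y,a,b=v[0]/100,v[1]/100,v[2]/10,v[3]/100
        arc,line,e=model(ci,s,y,a,b); q=0
        for t in(-b,b): q+=(S(arc(t))-.5*S(arc(t-px))-.5*S(arc(t+px))).mean()
        for n in e: q-=.3*abs((S(line(n,.045+px/2))-S(line(n,.045-px/2))).mean())
        return q
    best=None
    for ds in(-1.5,-.8,0,.8,1.5):
        for da in(-.4,0,.4):
            r=minimize(cost,[s*100+ds,y*100,a*10+da,b*100],method="Nelder-Mead",options=dict(initial_simplex=np.array([s*100+ds,y*100,a*10+da,b*100])+np.array([[0,0,0,0],[.6,0,0,0],[0,.5,0,0],[0,0,.25,0],[0,0,0,.2]])))
            if best is None or r.fun<best.fun: best=r
    v=best.x; print(name,"plug s %.1f y %.1f mm skew %.3f rad band %.1f score %.1f"%(v[0]*10,v[1]*10,v[2]/10,v[3]*10,best.fun)); return v
E
python3 - <<'E'
from h import *
im=lambda f:cv2.cvtColor(cv2.imread(f),cv2.COLOR_BGR2RGB)
fit("top",-.1826,im=im("pics/top0.png"))
fit("wrist",-.169,im=im("pics/w2.png"))
fit("top",-.169)
E
```

```text
top plug s -180.8 y -11.0 mm skew 0.064 rad band 62.0 score -18.7
wrist plug s -165.4 y 0.5 mm skew 0.078 rad band 59.5 score -49.0
top plug s -131.7 y -1.9 mm skew -0.305 rad band 48.2 score -14.9
```

The wrist fit works well: s -165 mm, centred, skew +0.078 rad. I'll open wide, shift toward the lagging left end, and push there so that climbing the ramp squares it.

```bash
python3 -m crank '[[85,[-8,0,0],0],[85,[-8,-13,0],0],[85,[-5,-13,0],0],[85,[-1,-13,0],0],[85,[3,-13,0],0],[85,[7,-13,0],0],[85,[11,-13,0],0],[85,[15,-13,0],0]]'
python3 -m crank '[[85,[4,0,0],0],[85,[8,0,0],0],[85,[12,0,0],0],[85,[16,0,-1],0],[85,[20,0,-1],0],[85,[24,0,-2],0],[85,[28,0,-3],0],[85,[32,0,-4],0]]'
python3 - <<'E'
from h import *
im=ctrl.read_camera('wrist')
cv2.imwrite('pics/w3.png',cv2.cvtColor(im,cv2.COLOR_RGB2BGR))
s,p,r=st()
fit("wrist",(p[:2]-f0)@u-.12+.056,im=im)
E
```

```text
time_s: 5.0
tcp_pos: [0.5244, -0.1975, 0.0223]
ee_rot: [-2.292, -2.148, -0.0]
contact_force: [-0.3, -0.3, -0.2]
grip_width: 0.997
finger_force: 0.1
time_s: 6.0
tcp_pos: [0.5266, -0.166, 0.0265]
ee_rot: [2.292, 2.148, -0.0]
contact_force: [-0.2, -2.6, 1.6]
grip_width: 0.996
finger_force: 1.2
t 6.05 tcp [ 0.5266 -0.1654  0.0266] stand s,y(right+) -178.0 -15.0 xhead 86.28 F [ 0.2  0.1 -0.5] grip 1.0
wrist plug s -118.5 y -0.1 mm skew 0.048 rad band 62.2 score -51.5
```

The skew is dropping (0.048). Continuing up the slope.

```bash
python3 -m crank '[[85,[4,0,-1],0],[85,[8,0,-1],0],[85,[12,0,-2],0],[85,[16,0,-3],0],[85,[20,0,-3],0],[85,[24,0,-4],0],[85,[28,0,-5],0],[85,[32,0,-5],0]]'
python3 - <<'E'
from h import *
im=ctrl.read_camera('wrist')
s,p,r=st()
fit("wrist",(p[:2]-f0)@u-.12+.056,a=.04,im=im)
E
```

```text
time_s: 7.05
tcp_pos: [0.5286, -0.1338, 0.0314]
ee_rot: [2.292, 2.148, 0.0]
contact_force: [-0.4, -2.5, 1.4]
grip_width: 0.994
finger_force: 1.2
t 7.1 tcp [ 0.5285 -0.1331  0.0313] stand s,y(right+) -145.7 -15.4 xhead 86.28 F [0.5 0.2 0.1] grip 1.0
wrist plug s -86.8 y -6.2 mm skew 0.045 rad band 57.6 score -50.6
```

```bash
sed -i 's/,v\[3\]\/100$/,.060/' h.py; grep -n '\.060$' h.py; python3 -m crank '[[85,[4,0,-1],0.01],[85,[8,0,-1],0.02],[85,[12,0,-2],0.03],[85,[16,0,-3],0.04],[85,[20,0,-3],0.04],[85,[24,0,-4],0.04],[85,[28,0,-5],0.04],[85,[32,0,-5],0.04]]'
python3 - <<'E'
from h import *
im=ctrl.read_camera('wrist')
cv2.imwrite('pics/w4.png',cv2.cvtColor(im,cv2.COLOR_RGB2BGR))
s,p,r=st()
fit("wrist",(p[:2]-f0)@u-.12+.056,a=.04,im=im)
E
```

```text
38:        s,y,a,b=v[0]/100,v[1]/100,v[2]/10,.060
time_s: 8.1
tcp_pos: [0.5307, -0.1018, 0.0364]
ee_rot: [2.335, 2.102, 0.0]
contact_force: [-0.4, -3.2, 2.1]
grip_width: 0.997
finger_force: 1.4
t 8.15 tcp [ 0.5306 -0.1012  0.0363] stand s,y(right+) -113.7 -15.5 xhead 83.98 F [ 0.   1.1 -0.1] grip 1.0
wrist plug s -54.1 y 4.8 mm skew 0.037 rad band 57.9 score -18.3
```

View pics/w4.png

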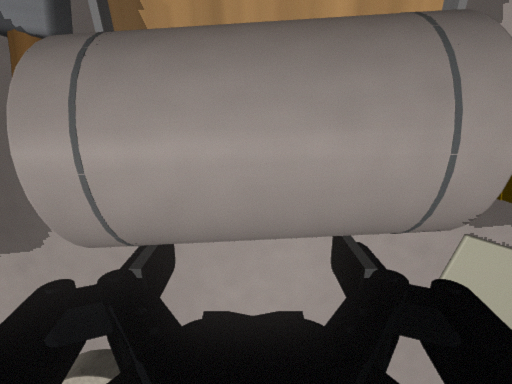

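Both fingers are now close to the plug. The left band runs (98,33)–(130,243), the right band (420,12)–(403,230), and the ramp rails appear at about (95,0) and (455,0). I'll refit with the band position and height left free.

```bash
sed -i 's/v\[2\]\/10,\.060$/v[2]\/10,v[3]\/100/' h.py; python3 - <<'E'
import h; from h import *
im=cv2.cvtColor(cv2.imread("pics/w4.png"),cv2.COLOR_BGR2RGB)
z0=h.zc
for dz in(-.004,0,.004):
    h.zc=lambda s:z0(s)+dz
    for y in(-.008,0,.008): print(dz,end=" "); fit("wrist",-.057,y=y,a=.02,im=im)
# rail inner edges at the foot & ahead projected
h.zc=z0; ci=ctrl.camera_info("wrist")
Q=lambda s,y,z:np.r_[f0+u*(s+.12)+w*y,z]
print(proj(ci,[Q(.0,-.086,.032),Q(.0,.086,.032),Q(.03,-.086,.037),Q(.03,.086,.037)]).round(0))
E
```

```text
-0.004 wrist plug s -54.2 y -10.1 mm skew 0.024 rad band 57.7 score -75.4
-0.004 wrist plug s -55.7 y -6.9 mm skew 0.001 rad band 61.1 score -40.3
-0.004 wrist plug s -56.3 y 8.3 mm skew 0.040 rad band 60.2 score -20.0
0 wrist plug s -54.4 y -10.2 mm skew 0.018 rad band 54.4 score -83.7
0 wrist plug s -54.1 y 7.1 mm skew 0.038 rad band 57.5 score -22.7
0 wrist plug s -54.1 y 7.1 mm skew 0.038 rad band 57.4 score -22.7
0.004 wrist plug s -54.7 y -1.1 mm skew -0.031 rad band 60.8 score -42.9
0.004 wrist plug s -55.1 y -1.1 mm skew 0.021 rad band 60.8 score -45.2
0.004 wrist plug s -54.6 y -0.8 mm skew -0.020 rad band 61.0 score -42.4
[[101.  26.]
 [456.  12.]
 [ 82. -54.]
 [476. -71.]]
```

The best fit (score -84) gives skew +0.018 but y about -10 mm, so it has drifted toward the left rail. I'll steer: turn the hand further and push at the left end so it tips slightly negative and rolls back to centre.

```bash
cat >> h.py <<'E'
def fitw(tag=None,a=0):
    im=ctrl.read_camera("wrist"); s,p,r=st()
    if tag: cv2.imwrite(f"pics/{tag}.png",cv2.cvtColor(im,cv2.COLOR_RGB2BGR))
    for y in(-.009,-.003,.003): fit("wrist",(p[:2]-f0)@u-.12+.057,y=y,a=a,b=.0545,im=im)
E
python3 -m crank '[[85,[3,-2,-1],0.01],[85,[6,-4,-1],0.02],[85,[9,-6,-1],0.03],[85,[12,-6,-2],0.03],[85,[15,-7,-2],0.03],[85,[18,-7,-3],0.03],[85,[21,-7,-3],0.03],[85,[24,-7,-4],0.03]]'
python3 -c "
from h import *
fitw('w5',.0)"
```

```text
time_s: 9.15
tcp_pos: [0.5261, -0.0773, 0.0402]
ee_rot: [-2.366, -2.066, 0.0]
contact_force: [-0.5, -2.7, 1.4]
grip_width: 0.995
finger_force: 1.2
t 9.2 tcp [ 0.5262 -0.0768  0.0404] stand s,y(right+) -89.7 -21.6 xhead 82.26 F [-0.3 -0.  -0.2] grip 0.99
wrist plug s -31.4 y -9.9 mm skew -0.023 rad band 54.7 score -84.0
wrist plug s -31.5 y -9.9 mm skew -0.022 rad band 54.7 score -84.0
wrist plug s -31.5 y -9.9 mm skew -0.022 rad band 54.7 score -84.0
```

Steering works (skew -0.022). Continuing with more turn.

```bash
python3 -m crank '[[85,[4,0,-1],0.01],[85,[8,0,-1],0.02],[85,[12,-1,-2],0.03],[85,[16,-1,-3],0.03],[85,[20,-1,-3],0.03],[85,[24,-1,-4],0.03],[85,[28,-2,-4],0.03],[85,[32,-2,-5],0.03]]'
python3 -c "
from h import *
fitw('w6',-.05)"
```

```text
time_s: 10.2
tcp_pos: [0.5283, -0.0452, 0.0452]
ee_rot: [-2.397, -2.031, 0.0]
contact_force: [-0.5, -2.8, 0.6]
grip_width: 0.996
finger_force: 1.3
t 10.25 tcp [ 0.5285 -0.0447  0.0454] stand s,y(right+) -57.4 -21.5 xhead 80.54 F [ 0.1  0.6 -0.4] grip 0.99
wrist plug s 1.6 y -8.8 mm skew -0.029 rad band 54.7 score -83.4
wrist plug s 1.6 y -8.8 mm skew -0.029 rad band 54.7 score -83.4
wrist plug s 1.3 y -1.3 mm skew -0.033 rad band 62.1 score -51.3
```

```bash
python3 -m crank '[[85,[4,-2,-1],0.01],[85,[8,-4,-1],0.02],[85,[12,-5,-2],0.02],[85,[16,-6,-3],0.02],[85,[20,-6,-3],0.02],[85,[24,-7,-4],0.02],[85,[28,-7,-4],0.02],[85,[32,-7,-5],0.02]]'
python3 -c "
from h import *
fitw('w7',-.05)"
```

```text
time_s: 11.25
tcp_pos: [0.5268, -0.0125, 0.0503]
ee_rot: [-2.417, -2.007, 0.0]
contact_force: [-0.5, -2.1, 1.4]
grip_width: 0.998
finger_force: 1.4
t 11.3 tcp [ 0.5269 -0.012   0.0504] stand s,y(right+) -24.9 -25.4 xhead 79.41 F [-0.3  1.8  0.2] grip 0.99
wrist plug s 29.7 y -5.3 mm skew -0.113 rad band 54.5 score -84.1
wrist plug s 29.7 y -5.3 mm skew -0.112 rad band 54.5 score -84.1
wrist plug s 27.0 y -1.9 mm skew 0.013 rad band 51.6 score -28.7
```

Skew is now -0.113 with both fingers on it. I'll hold this while it rolls back to centre and move the hand right, ready to square it again.

```bash
python3 -m crank '[[85,[4,1,-1],0],[85,[8,3,-1],0],[85,[12,4,-2],0],[85,[16,5,-3],0],[85,[21,7,-3],0],[85,[25,8,-4],0],[85,[29,9,-4],0],[85,[33,11,-5],0]]'
python3 -c "
from h import *
fitw('w8',-.1)"
```

```text
time_s: 12.3
tcp_pos: [0.5436, 0.0179, 0.0552]
ee_rot: [-2.417, -2.007, 0.0]
contact_force: [-1.2, -3.0, 1.4]
grip_width: 0.995
finger_force: 1.3
t 12.35 tcp [0.5441 0.0184 0.0554] stand s,y(right+) 6.6 -10.3 xhead 79.41 F [1.1 0.  0.1] grip 0.99
wrist plug s 65.9 y -20.1 mm skew -0.039 rad band 56.4 score -31.4
wrist plug s 62.2 y -0.9 mm skew -0.113 rad band 54.7 score -88.8
wrist plug s 62.2 y -0.9 mm skew -0.113 rad band 54.7 score -88.7
```

Centred (y -0.9). Now squaring up: turn the hand back and push at the right.

```bash
python3 -m crank '[[85,[3,3,-1],-0.02],[85,[7,6,-1],-0.04],[85,[10,9,-2],-0.06],[85,[14,12,-3],-0.08],[85,[17,15,-4],-0.1],[85,[20,18,-4],-0.12],[85,[22,20,-5],-0.12],[85,[25,22,-6],-0.12]]'
python3 -c "
from h import *
fitw('w9',-.04)"
```

```text
time_s: 13.35
tcp_pos: [0.5699, 0.0384, 0.0612]
ee_rot: [-2.292, -2.148, 0.0]
contact_force: [-0.6, -0.7, 0.6]
grip_width: 0.994
finger_force: 0.7
t 13.4 tcp [0.5703 0.0387 0.0614] stand s,y(right+) 28.6 14.4 xhead 86.28 F [-0.2  0.6  0.5] grip 1.0
wrist plug s 85.3 y -1.0 mm skew -0.003 rad band 51.2 score -52.8
wrist plug s 85.4 y 2.6 mm skew -0.000 rad band 54.7 score -85.6
wrist plug s 85.4 y 2.6 mm skew -0.000 rad band 54.8 score -85.6
```

Square and centred (skew 0.000, y +2.6). Pushing with both fingers toward the rollers, re-centring the hand.

```bash
python3 -m crank '[[85,[3,-2,0],0],[85,[6,-4,0],0],[85,[9,-6,0],0],[85,[12,-8,0],0],[85,[15,-10,-1],0],[85,[18,-12,-1],0],[85,[21,-12,-1],0],[85,[24,-12,-1],0]]'
python3 -c "
from h import *
fitw('w10',0)"
```

```text
time_s: 14.4
tcp_pos: [0.5592, 0.0629, 0.0622]
ee_rot: [-2.292, -2.148, 0.001]
contact_force: [-1.7, -2.5, 1.4]
grip_width: 0.995
finger_force: 1.2
t 14.45 tcp [0.5594 0.0633 0.0622] stand s,y(right+) 52.5 1.7 xhead 86.28 F [-0.9 -1.   0.4] grip 1.0
wrist plug s 128.6 y -2.8 mm skew 0.002 rad band 54.8 score -23.0
wrist plug s 109.1 y 2.2 mm skew 0.002 rad band 54.4 score -84.9
wrist plug s 109.1 y 2.2 mm skew 0.002 rad band 54.4 score -84.9
```

Now over the front roller slowly, following through.

```bash
python3 -m crank '[[85,[2,0,0],0],[85,[4,0,0],0],[85,[6,0,0],0],[85,[8,0,0],0],[85,[10,0,0],0],[85,[12,0,0],0],[85,[14,0,0],0],[85,[16,0,0],0]]'
python3 -c "
from h import *
fitw('w11',0)"
```

```text
time_s: 15.45
tcp_pos: [0.5605, 0.0792, 0.0622]
ee_rot: [-2.292, -2.148, -0.0]
contact_force: [-0.7, 0.2, -1.2]
grip_width: 0.991
finger_force: 0.0
t 15.5 tcp [0.5605 0.0793 0.0622] stand s,y(right+) 68.5 1.7 xhead 86.29 F [-0.  -0.5 -0.2] grip 1.0
wrist plug s 143.4 y -2.9 mm skew 0.005 rad band 56.3 score -21.1
wrist plug s 126.1 y 2.2 mm skew 0.004 rad band 57.6 score -82.1
wrist plug s 126.1 y 2.2 mm skew 0.004 rad band 57.6 score -82.1
```

View pics/w11.png

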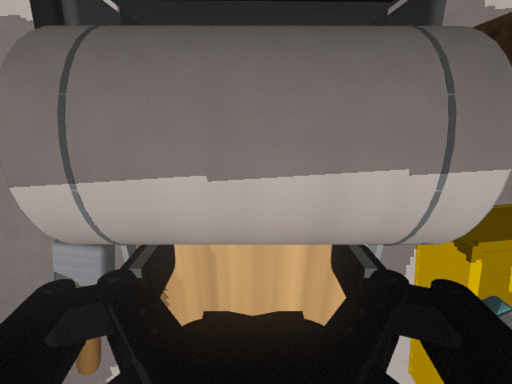

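The plug is square, just past the front roller's crest, with the fingertips right behind it. Following until it seats.

```bash
python3 -m crank '[[85,[2,0,0],0],[85,[4,0,0],0],[85,[6,0,0],0],[85,[8,0,0],0],[85,[10,0,0],0],[85,[12,0,0],0],[85,[13,0,0],0],[85,[13,0,0],0]]'
python3 -c "
from h import *
fitw('w12',0)"
```

```text
time_s: 16.5
tcp_pos: [0.5614, 0.0919, 0.0623]
ee_rot: [2.292, 2.148, 0.0]
contact_force: [-0.4, -0.8, 0.4]
grip_width: 0.999
finger_force: 0.0
t 16.55 tcp [0.5614 0.0918 0.0623] stand s,y(right+) 81.1 1.8 xhead 86.28 F [-0.3 -0.3 -1.4] grip 0.99
wrist plug s 142.1 y 1.4 mm skew -0.010 rad band 54.7 score -89.3
wrist plug s 142.1 y 1.4 mm skew -0.006 rad band 54.7 score -89.6
wrist plug s 142.1 y 1.4 mm skew -0.006 rad band 54.7 score -89.6
```

It has seated (s 142 mm, square, no finger force). I'll let it settle, then take the hand back and up.

```bash
python3 -m crank '[[85,[0,0,0],0],[85,[-10,0,0],0],[85,[-30,0,0],0],[85,[-50,0,-10],0],[85,[-60,0,-50],0],[85,[-70,0,-100],0],[85,[-90,0,-140],0],[85,[-110,0,-170],0]]'
python3 - <<'E'
from h import *
im=ctrl.read_camera('wrist'); st()
for y in(0,.003): fit("wrist",.141,y=y,a=0,b=.0545,im=im)
t=cv2.cvtColor(ctrl.read_camera('top'),cv2.COLOR_RGB2BGR); sd=cv2.cvtColor(ctrl.read_camera('side'),cv2.COLOR_RGB2BGR)
a=cv2.resize(im[:,:,::-1],(400,300)); b=cv2.resize(t[100:250,140:340],(400,300)); c=cv2.resize(sd[110:260,160:360],(800,600))[:300*1,:] 
c=cv2.resize(sd[110:260,160:360],(400,300)); d=cv2.resize(t,(400,300))
cv2.imwrite('pics/fin.png',np.vstack([np.hstack([a,b]),np.hstack([c,d])]))
E
```

```text
time_s: 17.55
tcp_pos: [0.5543, -0.02, 0.2352]
ee_rot: [2.292, 2.145, 0.003]
contact_force: [-0.2, 0.6, -1.1]
grip_width: 0.996
finger_force: 0.0
t 17.6 tcp [ 0.5558 -0.0225  0.239 ] stand s,y(right+) -33.4 4.1 xhead 86.14 F [ 0.9 -2.2  2.4] grip 0.99
wrist plug s 139.0 y 3.8 mm skew 0.012 rad band 55.3 score -37.1
wrist plug s 139.0 y 3.8 mm skew 0.012 rad band 55.3 score -37.1
```

View pics/fin.png

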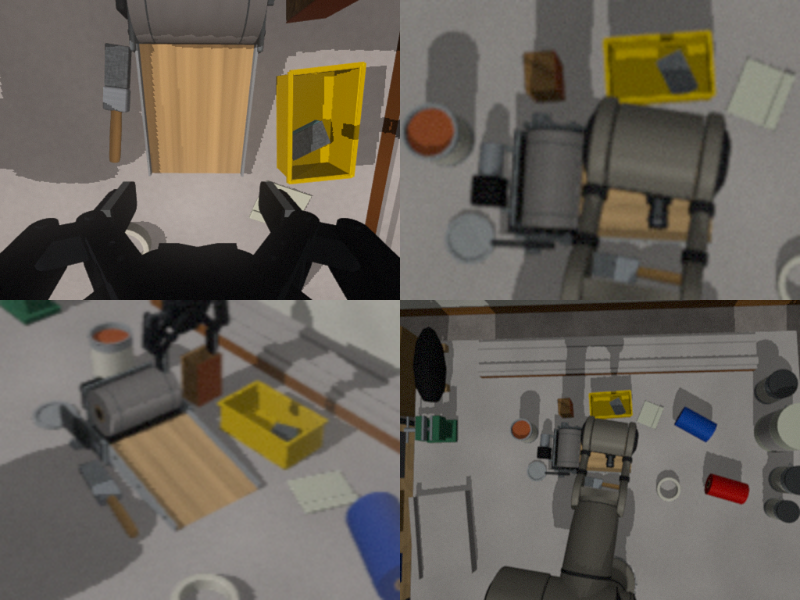

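The plug rests on the rollers in front of the stop, square and centred. The hand is clear and the bystanders look undisturbed. I'll settle briefly and hand in.

```bash
python3 -m crank '[[85,[0,0,0],0],[85,[0,0,0],0],[85,[0,0,0],0],[85,[0,0,0],0]]'; python3 -c "
from station import ctrl
print(ctrl.job_done())"
```

```text
time_s: 18.2
tcp_pos: [0.5542, -0.0176, 0.2318]
ee_rot: [-2.291, -2.148, 0.001]
contact_force: [-0.0, 0.7, -0.1]
grip_width: 0.993
finger_force: 0.0
the job is handed in; nothing more can be done
None
```

The white plug was rolled up the ramp and rests square on both rollers in front of the end stop; the hand is clear, nothing else looks disturbed, and I handed the job in at about 18 s (no verdict was returned).

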